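# Swing a shaker's adapter plate home round its peg and lock it

## Robot

A 6-joint arm with a two-finger parallel gripper is mounted at the origin on a cart in front of the work surface, level with it; the furniture and walls round the work are solid. World frame = base frame: x ahead of the robot, y to its left, z up, the work surface at z = 0. Lengths are in m, angles in rad, forces in N, time in s.
With the tool pointing down it reaches from about 0.375 to 0.975 m from the base axis. Payload 3.8 kg.
Tool frame: the origin (TCP) lies between the finger pads; the fingertips stand 17 mm ahead of it and the grasp point (between the pads) lies 2 mm behind it; z points along the fingers, y is the line along which they close (so a half turn about z gives the same grasp; the last joint's range is limited). The gripper opens to 85 mm and grips with 20 to 120 N. Pads are 22 mm wide; open, the fingers measure 114 mm over their backs; the gripper's body (76 mm by 85 mm) begins 54 mm behind the grasp point. The pads swing forward as they close: fully open they stand 13 mm farther back than shut.
Start: joints at [-1.296, 0.264, 1.604, -0, 1.274, -0.037], TCP at [0.207, -0.642, 0.248] pointing down, gripper open.
Joint ranges: [-2.63, 2.63], [-0.94, 2.18], [0.31, 2.57], [-1.31, 4.45], [0, 2.66], [-2.55, 2.55]. Speed limits (rad/s): [2.57, 2.57, 3.14, 3.14, 3.14, 3.14].

## Interface

Orientations are given as a rotation vector (axis times angle).
In Python, from workcell import bot gives the robot as it stands.
- The arm moves only by the tool play_rows, never from a script. Its argument "steps" is one flat list of numbers, 4 for each row, row after row: the shift along the tool's x, y, z in m, then the turn about the tool's z in rad. A call has 1 to 10 rows; each row is the pose to reach, as a shift and turn from the pose commanded when the call began, along the tool's axes at that moment; what a row does not reach only later rows make up. A row lasts 1/8 s, in which the tool goes at most 62.5 mm and 10.7 degrees, less where a joint would pass 70% of its speed; a pose out of reach is approached as far as the arm can. A call with a gripper value outside its range is refused whole. "jaw" is the closure in counts, from 0 (fully open) to 255 (shut), set as the call begins (left out, the last holds). The fingers move at their own pace and stop on an object; "grip_force" is the grip in N (left out, the last holds). Time passes only in rows, so rows that repeat a pose let the fingers close. It gives the time, the measured TCP pose, the force, the opening and the grip force at its end, in the units of the state.
- bot.read_state(): the state, without advancing time (a new reading comes with each control period).
- bot.read_camera(name): name is "side" or "top"; returns a dict with "pixels" (420x560x3 uint8, blue, green, red), "mtx" (3x3 intrinsics, pixels), "R" (3x3) and "t" (3): a world point X has camera coordinates R X + t. Camera axes: x right, y down, z forward; pixel columns grow to the right and rows downward; lengths in m; the calibration is good to about 2 mm. A picture is of the moment at which its call begins. There is no depth.
- bot.finish_job(): hands the job in; it is judged then, once.
The state is a dict: "time": time; "q": joint angles; "joint_vel": joint speeds; "joint_torque": joint torques, N m; "tool_pos": TCP position; "tcp_rot": TCP orientation; "wrist_force": force on the tool from outside, world axes, zero at the start; "torque": the same for the moment, N m; "width": opening from 0.0 (shut) to 1.0 (fully open); "grip_force": force on a finger pad.
Only numpy, scipy, OpenCV 4.12 (cv2) and the standard library are available. Lean on these libraries where they do the work, as an engineer would, in place of code of your own. Each camera call takes 0.05 s, during which the arm holds its last target. There are 200 camera calls.

## Task

The adapter plate of the bench shaker stands swung out: keep its notched corner bearing on the fixed peg and push the opposite corner, at its finger recess, so that the plate turns round the peg, past the spring catch, until it is fully home against the end stop. The end stop has been set anew and its place is known only to about 20 mm, so feel for the catch and then the stop, and never push the plate with more than 18 N, which would hurt the shaker's drive. Then lock the plate by pressing the red locking pin fully down into its slot, and leave the tube rack and the bottles beside the shaker alone.

Things in the scene. Friction and masses are not known exactly. Their poses are not given: they have to be found in the camera images.
- shaker: White bench shaker, fixed. Its dark grey platform, 210 (x) x 230 (y) mm, has its top 62 mm above the origin. Origin: centre of the underside; -x points to the front panel (robot side), +y to the left seen from the front, z up. At the back left of the platform is the black end stop, clamped in a slot: it carries stop pin, spring catch and locking pin; its bridge spans the plate 14 to 24 mm above the platform.
- peg (a point): Axis of the fixed upright steel peg, 12 mm in diameter, 22 mm tall above the platform, at the back right of it; the point is 10 mm above the platform, at (45, -85, 72) mm of the shaker, and has its axes. The plate turns round it.
- stop_middle (a point): Where the end stop's upright steel stop pin (10 mm in diameter, 14 mm tall) stands when the end stop is set at its middle: (70, 49, 62) mm of the shaker. The real end stop, with its pins and catch, stands anywhere from 20 mm nearer the front to 20 mm further back along the shaker's x; this setting is not measured. Its parts keep their places relative to one another.
- lock_middle (a point): Where the middle of the top of the raised red locking pin is when the end stop is set at its middle: (37, 55, 116) mm of the shaker; it shifts by up to 20 mm along x together with the stop pin. The head is 25 mm in diameter. The bridge below it reaches 13 mm to each side along x, 13 mm to the right and 45 mm to the left.
- lock_pin (a joint): Red-headed locking pin, a vertical slide in m: 0 raised (as it starts), 0.010 fully down. 8 mm in diameter; raised, it ends 2 mm above the plate. It takes about 3 N to push and stays where it is left. It goes down past 3 mm only when the plate's slot stands under it within 2 mm; otherwise it stops on the plate.
- plate: Loose flat aluminium adapter plate, black rubber mat on top, 10 mm thick, 0.32 to 0.52 kg, x -100 to 20, y -16 to 150 mm. Origin: underside, where the peg's axis stands when the notch bears on the peg. The notch, a 14 mm wide U, runs in from the right edge to y = 6, so the plate leaves the peg only towards its own +y. Starts turned 0.36 to 0.46 rad counter-clockwise (from above) from the shaker's axes.
- recess (a point): Middle of the floor of the finger recess in the plate's front edge, by the corner opposite the notch: (-90, 118, 5) mm of the plate, with its axes. Floor 30 mm wide along y, facing -x, 10 mm in from the edge; flanks at 45 degrees, mouth 50 mm wide. Pushed here the plate slides with 1 to 5 N and turns clockwise; from some 18 mm before home the catch adds 3 to 7 N, about 7 mm before home it snaps in and this falls away, until the stop.
- slot (a point): Middle of the plate's slot for the locking pin, on its top: (-8, 140, 10) mm of the plate. The slot is 12 mm wide along x and runs in 22 mm from the left edge. When the plate is home, its back edge (x = 20 mm) on the stop pin, the slot stands under the locking pin; the plate is then within 0.16 rad of parallel to the shaker, exactly parallel with the end stop at its middle.
- tube_rack: Blue rack with capped tubes, 88 x 127 x 24 mm, standing left of the shaker; origin at the centre of its underside. To be left alone.
- bottle: Square clear bottle with a white cap, 50 x 50 x 97 mm; origin at the centre of its underside. To be left alone.
- reagent: White round bottle with a red cap, 37 mm in diameter, 69 mm tall; origin at the centre of its underside. To be left alone.
Mind the look-alikes: they are no part of the job. Leave any purple look-alike of the plate alone.

How it is judged:
On the way, in this order (a step that is already met when the one before it is completed fails the run):
1. the plate is swung in round the peg, within 0.19 rad of parallel to the shaker, its notch within 5 mm of bearing on the peg, while the locking pin is still up (angle between the x axis of plate and the x axis of shaker, either way round below 0.19 rad and horizontal distance between plate and peg below 0.005 m and value of joint lock_pin below 0.002 m), for 0.2 s.
2. the locking pin is pressed down into the plate's slot (value of joint lock_pin above 0.008 m), for 0.2 s.
At the end, for the whole second after the job is handed in: The locking pin stands down in the plate's slot (at least 8 of its 10 mm), which it can only do with the plate home to 2 mm; the plate lies flat and still on the platform within 0.19 rad of parallel to the shaker, its notch within 5 mm of bearing on the peg (value of joint lock_pin above 0.008 m and angle between the x axis of plate and the x axis of shaker, either way round below 0.19 rad and horizontal distance between plate and peg below 0.005 m and z of plate in the frame of shaker below 0.065 m and angle between plate's own z axis and vertical below 0.03 rad and linear speed of plate below 0.01 m/s); the robot touches nothing.
It fails at once if the plate is pushed with more than 18 N (contact force between any of the fingers, the arm and plate above 18 N).
It fails at once if the notch comes more than 12 mm off the peg (horizontal distance between plate and peg above 0.012 m).
It fails at once if the plate is lifted or tipped (angle between plate's own z axis and vertical above 0.1 rad or z of plate in the frame of shaker above 0.075 m).
It fails at once if the tube rack or one of the two bottles is moved by more than 20 mm (distance of any of tube_rack, bottle, reagent from where it was at the start of the episode above 0.02 m).
It also fails if it takes over 67 s, if anything falls off the work surface, if the arm or the gripper's body presses on something with over 40 N, if the wrist force passes 120 N, or if a joint passes its speed limit or range.

## Working session

There is one attempt and no reset: what is moved stays moved. The work goes in short steps, Python scripts to look and compute and a tool call to move; the robot and the scene stay as the last step left them, time stands still between calls to the robot, and variables do not carry over. Pictures are saved under pics/ and viewed, at most 10 in all, crops included, and the job is handed in when it is done.

Besides the shell and the picture viewer there is one more tool, called after "Request:" as name(argument=value, ...), one argument or row to a line, values as JSON. play_rows: Moves the arm, as the interface text tells. Its arguments: {"type":"object","properties":{"steps":{"type":"array"},"jaw":{"type":"number"},"grip_force":{"type":"number"}},"required":["steps"]}

```bash
mkdir -p pics; ls; python3 - <<'E'
from workcell import bot
import cv2
for n in("top","side"):
    c=bot.read_camera(n); cv2.imwrite(f"pics/{n}0.png",c["pixels"]); print(c["mtx"].round(1).tolist(),c["R"].round(4).tolist(),c["t"].round(4).tolist())
s=bot.read_state(); print(s["time"],s["tool_pos"],s["tcp_rot"],s["wrist_force"],s["width"])
E
```

```text
pics
[[430.9, 0.0, 281.2], [0.0, 430.9, 210.7], [0.0, 0.0, 1.0]] [[-0.0123, -0.9999, -0.004], [-0.9965, 0.0126, -0.0828], [0.0829, 0.003, -0.9966]] [-0.3359, 0.5058, 1.0113]
[[397.0, 0.0, 284.1], [0.0, 397.0, 208.1], [0.0, 0.0, 1.0]] [[-0.9832, -0.1814, 0.019], [-0.1338, 0.6469, -0.7507], [0.1239, -0.7407, -0.6604]] [0.4246, 0.3617, 0.607]
0.1 [ 0.20690195 -0.64183988  0.24706689] [-3.10146504e+00 -4.87494100e-01  3.69983423e-04] [-0.13130729  0.9193584  -0.56391977] 0.9966467738547717
```

View pics/top0.png

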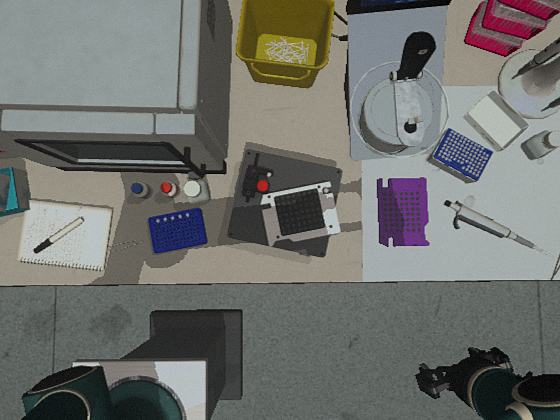

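View pics/side0.png

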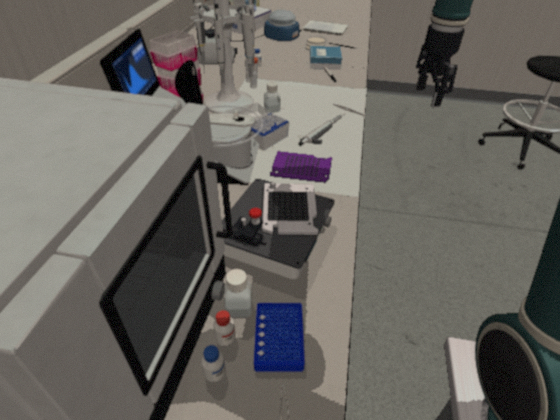

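The top view shows the plate with its black mat at (302,212) on the dark platform centred near (287,200). The red lock head is at (263,186). The purple plate at (403,212) is the look-alike, so I will leave it alone. The blue rack is at (178,230) and the bottles are at (168,188) and (195,188). Next is a close crop to check the choice.

```bash
python3 - <<'E'
import cv2
i=cv2.imread("pics/top0.png")[135:265,215:375]
cv2.imwrite("pics/crop_top.png",cv2.resize(i,None,fx=5,fy=5,interpolation=cv2.INTER_CUBIC)[:600])
E
sed -n 1p /dev/null
```

```text
(no output)
```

View pics/crop_top.png

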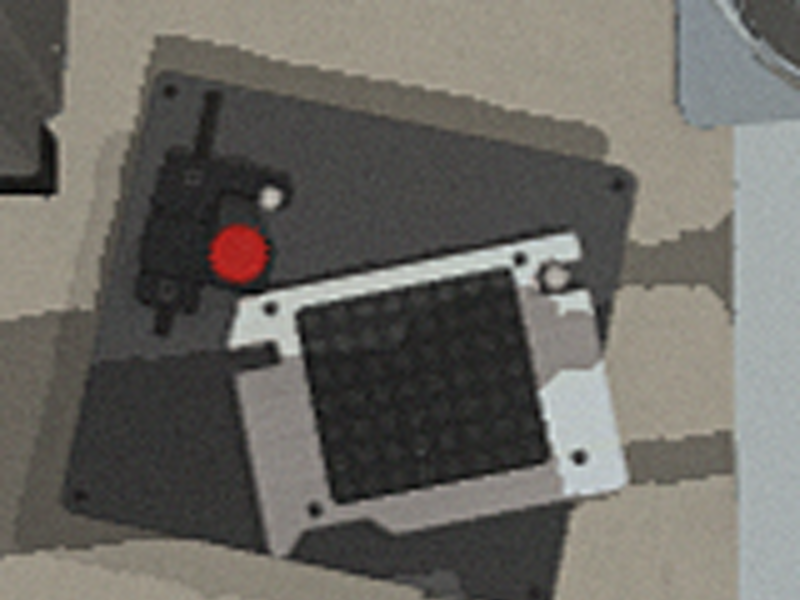

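The crop confirms the silver plate with the black mat: notch on the peg at crop (553,276), recess at (340,530), stop pin at (270,197), red head at (239,253). I'll fit the poses from these.

```bash
cat > h.py <<'E'
import numpy as np
from scipy.optimize import least_squares
from scipy.spatial.transform import Rotation as Ro
R2=lambda a:np.array([[np.cos(a),-np.sin(a)],[np.sin(a),np.cos(a)]])
def proj(c,X):
    p=np.asarray(X)@c["R"].T+c["t"]; q=p@c["mtx"].T; return q[...,:2]/q[...,2:]
def place(p,X): # pose x,y,yaw,(z)
    X=np.asarray(X,float); return np.c_[X[:,:2]@R2(p[2]).T+p[:2],X[:,2]]
def plate2sh(X,sh,a): # plate points -> world
    X=np.asarray(X,float).copy(); X[:,:2]=X[:,:2]@R2(a).T+[.045,-.085]; X[:,2]+=.062; return place(sh,X)
E
python3 - <<'E'
from h import *; from workcell import bot
c=bot.read_camera("top"); P=lambda l:np.array(l)/5+[215,135]-0.4
shp=P([(152,68),(638,168),(62,510),(553,276)]); shX=np.array([(105,115,62),(105,-115,62),(-105,115,62),(45,-85,84)])/1e3
stp=P([(270,197),(239,253)]); stX=np.array([(70,49,76),(37,55,116)])/1e3
plp=P([(243,298),(580,235),(627,487),(275,557)]); plX=np.array([(20,150,10),(20,-16,10),(-100,-16,10),(-100,150,10)])/1e3
def f(v):
    sh,s,a=v[:3],v[3],v[4]
    return np.r_[(proj(c,place(sh,shX))-shp).ravel(),(proj(c,place(sh,stX+[s,0,0]))-stp).ravel(),(proj(c,plate2sh(plX,sh,a))-plp).ravel()]
r=least_squares(f,[.5,-.35,-.2,0,.4],loss="soft_l1"); print(r.x.round(4),f(r.x).reshape(-1,2).round(1).tolist())
sh=r.x[:3]; np.save("fit.npy",r.x)
print("peg",place(sh,[[.045,-.085,.072]]),"stop",place(sh,stX+[r.x[3],0,0]))
# home angle: distance from stop pin centre (r5) to back edge line x=20
S=np.array([.07+r.x[3]-.045,.049+.085])
for a in np.arange(-.2,.2,.005):
    if (R2(a).T@S)[0]-.005<=.02+0: pass
from scipy.optimize import brentq
h=brentq(lambda a:(R2(a).T@S)[0]-.025,-.4,.4); print("home",h)
for a in (r.x[4],h+.15,h): print(a,"recess world",plate2sh([[-.09,.118,.005]],sh,a),"normal yaw",sh[2]+a)
E
```

```text
[ 0.5169 -0.351  -0.2173 -0.0152  0.3955] [[0.6, 0.3], [0.5, 0.1], [-0.7, 0.4], [0.7, -0.2], [0.1, 0.1], [-0.1, -0.1], [-4.1, -0.0], [-0.1, -1.1], [1.0, 0.1], [-0.6, 0.0]]
peg [[ 0.54246955 -0.44366662  0.072     ]] stop [[ 0.58095011 -0.31493522  0.076     ]
 [ 0.55001945 -0.3019624   0.116     ]]
home 0.11396955832280711
0.39545209983805546 recess world [[ 0.43298087 -0.34348564  0.067     ]] normal yaw 0.17817408079751987
0.2639695583228071 recess world [[ 0.44706004 -0.32999593  0.067     ]] normal yaw 0.046691539282271516
0.11396955832280711 recess world [[ 0.46511812 -0.31701451  0.067     ]] normal yaw -0.10330846071772848
```

```bash
cat >> h.py <<'E'
import json
V=np.load("fit.npy"); HALF=.0145
def push_pose(a,gap,y=.116,z=.082):
    "TCP pos + tool yaw(of tool y) with finger face `gap` behind recess floor, plate at angle a"
    p=plate2sh([[-.09-HALF-gap,y,0]],V[:3],a)[0]; p[2]=z; return p,V[2]+a
def frame(yaw_y): # tool y at yaw, z down
    y=np.array([np.cos(yaw_y),np.sin(yaw_y),0]); z=np.array([0,0,-1.]); return np.c_[np.cross(y,z),y,z]
def cmd0(bot):
    s=bot.read_state(); M=Ro.from_rotvec(s["tcp_rot"]).as_matrix(); return s["tool_pos"],np.arctan2(M[1,1],M[0,1])
def row(p0,y0,p,y):
    d=frame(y0).T@(np.asarray(p)-p0); t=-((y-y0+np.pi)%(2*np.pi)-np.pi); return np.r_[d,t].round(4).tolist()
E
python3 - <<'E'
from h import *; from workcell import bot
s=bot.read_state(); p,y=cmd0(bot); print(p,y,Ro.from_rotvec(s["tcp_rot"]).as_matrix()[:,2].round(4))
a=V[4]; h,hy=push_pose(a,.022,z=.14); print(h,hy,row(p,y,h,hy)); l,_=push_pose(a,.022); print(l)
E
```

```text
[ 0.20689091 -0.64192911  0.24720205] -1.2590064574718038 [-5.0e-04  1.7e-03 -1.0e+00]
[ 0.39741317 -0.35192298  0.14      ] 0.17817408079751987 [0.2703, -0.2176, 0.1072, -1.4372]
[ 0.39741317 -0.35192298  0.082     ]
```

Request:
play_rows(
  steps=[0.034,-0.027,0.0,-0.18,0.068,-0.054,0.0,-0.36,0.102,-0.081,0.01,-0.54,0.136,-0.108,0.02,-0.72,0.17,-0.135,0.04,-0.9,0.204,-0.162,0.06,-1.08,0.238,-0.19,0.08,-1.26,0.27,-0.218,0.107,-1.437,0.27,-0.218,0.107,-1.437,0.27,-0.218,0.107,-1.437],
  jaw=255,
  grip_force=60,
)

```text
time: 1.4
tool_pos: [0.3972, -0.3524, 0.1414]
tcp_rot: [2.016, 2.409, -0.001]
wrist_force: [0.2, -0.0, 0.1]
width: 0.001
grip_force: 0.0
```

```bash
python3 - <<'E'
from h import *; from workcell import bot
import cv2
s=bot.read_state(); p,y=cmd0(bot); print(s["time"],p,y,s["wrist_force"],s["width"])
print(row(p,y,*push_pose(V[4],.022)))
for n in("top","side"):
    c=bot.read_camera(n); u,v=proj(c,p).astype(int); print(n,u,v)
    im=c["pixels"][max(0,v-70):v+70,max(0,u-80):u+100]; cv2.imwrite(f"pics/{n}1.png",cv2.resize(im,None,fx=4,fy=4))
E
```

```text
1.4 [ 0.39724374 -0.35240422  0.14142563] 0.17756262511632206 [ 0.17527039 -0.04913635  0.12471439] 0.0014069758711669086
[0.0004, 0.0003, 0.0594, -0.0006]
top 286 255
side 332 195
```

Request:
play_rows(
  steps=[0,0,0.03,0,0,0,0.052,0,0,0,0.059,0,0,0,0.059,0],
)

```text
time: 2.0
tool_pos: [0.397, -0.3529, 0.0826]
tcp_rot: [2.017, 2.409, -0.0]
wrist_force: [0.1, -0.3, 0.4]
width: 0.001
grip_force: 0.0
```

```bash
python3 - <<'E'
from h import *; from workcell import bot
import cv2
s=bot.read_state(); p,y=cmd0(bot); print(s["time"],p,y,s["wrist_force"],s["width"])
ims=[]
for n in("top","side"):
    c=bot.read_camera(n); u,v=proj(c,p).astype(int); print(n,u,v)
    ims.append(cv2.resize(c["pixels"][v-90:v+60,u-50:u+50],None,fx=4,fy=4))
cv2.imwrite("pics/both2.png",np.hstack(ims))
E
```

```text
2.0 [ 0.39702617 -0.35294201  0.0826282 ] 0.17669074969522688 [ 0.11947792 -0.29281916  0.39668651] 0.0011295669132973475
top 286 254
side 330 216
```

View pics/both2.png

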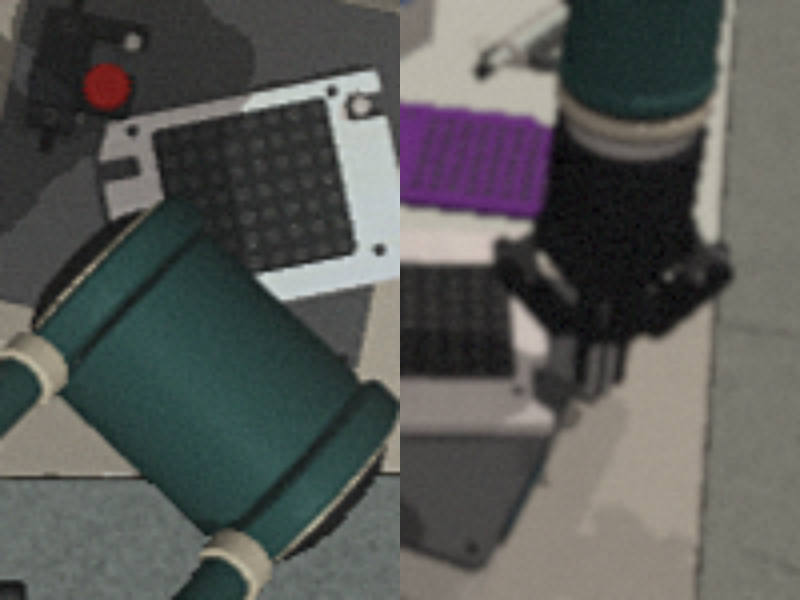

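The side view shows the shut fingers just in front of the recess, low at plate height. Now I advance along tool y.

Request:
play_rows(
  steps=[0,0.006,0,0,0,0.012,0,0,0,0.016,0,0,0,0.018,0,0,0,0.018,0,0],
)

```text
time: 2.72
tool_pos: [0.4151, -0.3488, 0.0822]
tcp_rot: [-2.015, -2.41, 0.0]
wrist_force: [-0.3, 0.1, 0.5]
width: -0.003
grip_force: 0.0
```

Request:
play_rows(
  steps=[0,0.002,0,0,0,0.004,0,0],
)

```text
time: 2.98
tool_pos: [0.4188, -0.3482, 0.0822]
tcp_rot: [-2.015, -2.41, -0.0]
wrist_force: [0.0, -0.2, -0.0]
width: -0.002
grip_force: 0.0
```

Request:
play_rows(
  steps=[0,0.001,0,0,0,0.002,0,0],
)

```text
time: 3.22
tool_pos: [0.4208, -0.3479, 0.0823]
tcp_rot: [-2.015, -2.41, 0.0]
wrist_force: [-0.1, -0.3, -0.7]
width: 0.006
grip_force: 0.0
```

Request:
play_rows(
  steps=[0,0.001,0,0,0,0.002,0,0],
)

```text
time: 3.48
tool_pos: [0.4225, -0.3474, 0.0822]
tcp_rot: [-2.015, -2.41, 0.0]
wrist_force: [-1.8, -0.7, 0.7]
width: 0.001
grip_force: 0.6
```

Request:
play_rows(
  steps=[0,0.001,0,0,0,0.002,0,0],
)

```text
time: 3.72
tool_pos: [0.4244, -0.3469, 0.0822]
tcp_rot: [-2.014, -2.409, 0.0]
wrist_force: [-2.0, 1.0, 0.3]
width: -0.003
grip_force: 1.2
```

Request:
play_rows(
  steps=[0,0.001,0,0,0,0.002,0,0],
)

```text
time: 3.98
tool_pos: [0.4265, -0.3467, 0.0822]
tcp_rot: [-2.015, -2.41, 0.0]
wrist_force: [-2.3, 1.0, 0.9]
width: -0.002
grip_force: 1.0
```

Request:
play_rows(
  steps=[0,0.001,0,0,0,0.002,0,0],
)

```text
time: 4.22
tool_pos: [0.4294, -0.3468, 0.0826]
tcp_rot: [2.014, 2.409, 0.0]
wrist_force: [0.6, -0.2, 0.1]
width: 0.002
grip_force: 0.3
```

```bash
sed -i 's/HALF=.0145/HALF=.0120/' h.py; cat >> h.py <<'E'
from scipy.optimize import brentq
def inplate(p,a):
    q=R2(V[2]).T@(np.asarray(p)[:2]-V[:2])-[.045,-.085]; return R2(a).T@q
def angle(p): return brentq(lambda a:inplate(p,a)[0]+.09+HALF,-.2,.6)
E
cat > plan.py <<'E'
from h import *; from workcell import bot; import sys
s=bot.read_state(); p,y=cmd0(bot); a=angle(p); print(s["time"],p.round(4),"a",round(a,4),"in plate",inplate(p,a).round(4),s["wrist_force"].round(1))
S=np.array([.07+V[3]-.045,.134]); print("home",brentq(lambda a:(R2(a).T@S)[0]-.025,-.4,.4))
y1=inplate(p,a)[1]
for da in map(float,sys.argv[1].split(",")):
    yy=float(sys.argv[2]) if len(sys.argv)>2 else y1
    print(da,row(p,y,*push_pose(a-da,0,yy)))
E
python3 plan.py 0.03,0.06,0.09,.12 .1155
```

```text
4.225 [ 0.4294 -0.3468  0.0826] a 0.3254 in plate [-0.102   0.1085] [ 0.6 -0.2  0.1]
home 0.11396955832280711
0.03 [0.0097, 0.0042, 0.0006, 0.0998]
0.06 [0.0124, 0.008, 0.0006, 0.1298]
0.09 [0.0149, 0.0119, 0.0006, 0.1598]
0.12 [0.0173, 0.0158, 0.0006, 0.1898]
```

Request:
play_rows(
  steps=[0,-0.006,0,0,0.004,-0.006,0,0.05,0.008,-0.006,0,0.09,0.008,-0.004,0,0.09,0.008,-0.003,0,0.09],
)

```text
time: 4.85
tool_pos: [0.4244, -0.3393, 0.0823]
tcp_rot: [2.121, 2.317, 0.0]
wrist_force: [0.0, -0.8, 0.2]
width: 0.003
grip_force: 0.0
```

```bash
python3 plan.py 0,.03,.06; python3 - <<'E'
from h import *; from workcell import bot
import cv2
c=bot.read_camera("top"); cv2.imwrite("pics/t3.png",cv2.resize(c["pixels"][135:265,215:375],None,fx=5,fy=5,interpolation=cv2.INTER_CUBIC)[:600])
E
```

```text
4.85 [ 0.4244 -0.3393  0.0823] a 0.3603 in plate [-0.102   0.1201] [ 0.  -0.8  0.2]
home 0.11396955832280711
0.0 [0.0, 0.0, 0.0003, -0.0544]
0.03 [0.0032, 0.0035, 0.0003, -0.0244]
0.06 [0.0063, 0.0071, 0.0003, 0.0056]
```

View pics/t3.png

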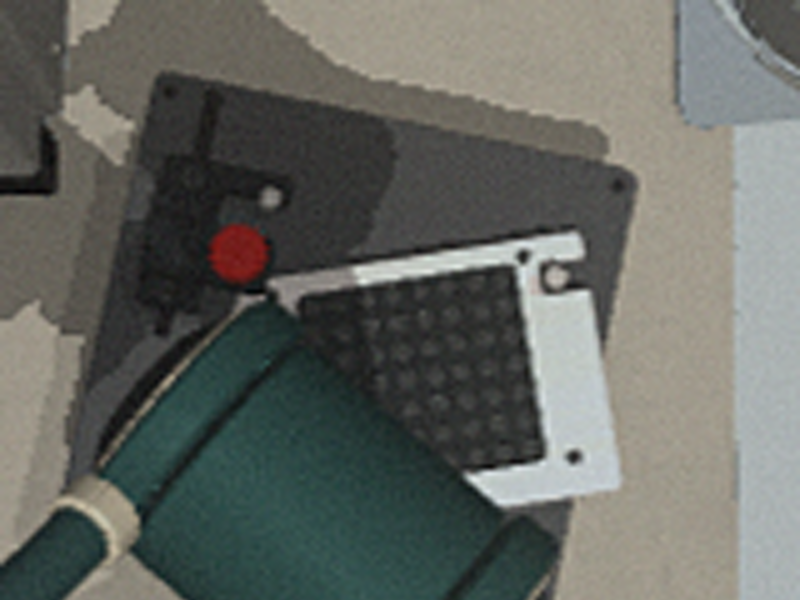

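Seen from above, the plate has turned about 0.035 rad (to about 0.36) and the notch is still on the peg. The finger half-thickness must be smaller than I assumed, so I recompute it.

```bash
python3 - <<'E'
from h import *
print(inplate([.4294,-.3468],.362), inplate([.4215,-.3478],.3955), inplate([.4244,-.3393],.362))
E
sed -i 's/HALF=.0120/HALF=.0080/' h.py; python3 plan.py 0,.01,.03,.05,.07 .1165
```

```text
[-0.09791768  0.11216057] [-0.10205821  0.11579362] [-0.10178378  0.12030325]
4.9 [ 0.4246 -0.3393  0.0824] a 0.3917 in plate [-0.098   0.1232] [-0.4 -0.   0.2]
home 0.11396955832280711
0.0 [-0.0067, 0.0006, 0.0004, -0.0858]
0.01 [-0.0056, 0.0017, 0.0004, -0.0758]
0.03 [-0.0035, 0.0039, 0.0004, -0.0558]
0.05 [-0.0014, 0.0061, 0.0004, -0.0358]
0.07 [0.0006, 0.0084, 0.0004, -0.0158]
```

Request:
play_rows(
  steps=[-0.0035,0.0,0,-0.05,-0.0035,0.001,0,-0.05,-0.0035,0.002,0,-0.05,-0.0035,0.003,0,-0.05,-0.0035,0.004,0,-0.05],
)

```text
time: 5.52
tool_pos: [0.4282, -0.3419, 0.0821]
tcp_rot: [-2.062, -2.368, 0.0]
wrist_force: [-2.2, 1.1, 0.3]
width: 0.0
grip_force: 1.0
```

Request:
play_rows(
  steps=[0.001,0.001,0,0.01,0.0018,0.0022,0,0.02],
)

```text
time: 5.78
tool_pos: [0.4304, -0.3399, 0.0821]
tcp_rot: [-2.087, -2.347, -0.0]
wrist_force: [-0.9, 0.2, 0.8]
width: -0.003
grip_force: 0.8
```

Request:
play_rows(
  steps=[0.001,0.001,0,0.01,0.0018,0.0022,0,0.02],
)

```text
time: 6.02
tool_pos: [0.4326, -0.3381, 0.0823]
tcp_rot: [2.111, 2.327, 0.0]
wrist_force: [-1.8, 1.0, 0.4]
width: -0.001
grip_force: 0.7
```

Request:
play_rows(
  steps=[0.001,0.001,0,0.01,0.0018,0.0022,0,0.02],
)

```text
time: 6.28
tool_pos: [0.4346, -0.336, 0.0823]
tcp_rot: [2.134, 2.306, 0.0]
wrist_force: [-0.4, 0.4, 0.4]
width: -0.0
grip_force: 0.7
```

```bash
sed -i 's/HALF=.0080/HALF=.0100/' h.py; python3 plan.py 0,.02,.04 .1165
```

```text
6.275 [ 0.4346 -0.336   0.0823] a 0.2879 in plate [-0.1    0.115] [-0.4  0.4  0.4]
home 0.11396955832280711
0.0 [0.0015, 0.0, 0.0003, 0.0067]
0.02 [0.0035, 0.0024, 0.0003, 0.0267]
0.04 [0.0054, 0.0048, 0.0003, 0.0467]
```

Request:
play_rows(
  steps=[0.001,0.0012,0,0.01,0.002,0.0024,0,0.02,0.0028,0.0036,0,0.03,0.0028,0.0036,0,0.03],
)

```text
time: 6.78
tool_pos: [0.438, -0.333, 0.0823]
tcp_rot: [2.167, 2.274, 0.0]
wrist_force: [-1.1, 0.4, 0.3]
width: 0.0
grip_force: 0.6
```

Request:
play_rows(
  steps=[0.001,0.0012,0,0.01,0.0018,0.0024,0,0.02,0.0018,0.0024,0,0.02],
)

```text
time: 7.15
tool_pos: [0.4407, -0.3313, 0.0825]
tcp_rot: [2.189, 2.252, 0.0]
wrist_force: [-0.7, 0.2, 0.5]
width: 0.003
grip_force: 0.4
```

Request:
play_rows(
  steps=[0.001,0.0012,0,0.01,0.0018,0.0024,0,0.02,0.0018,0.0024,0,0.02],
)

```text
time: 7.52
tool_pos: [0.4428, -0.3294, 0.0825]
tcp_rot: [2.212, 2.23, 0.0]
wrist_force: [-0.3, 0.5, 2.6]
width: -0.004
grip_force: 1.4
```

```bash
python3 plan.py 0,.02,.04 .1155
```

```text
7.525 [ 0.4428 -0.3294  0.0825] a 0.2146 in plate [-0.1    0.114] [-0.3  0.5  2.6]
home 0.11396955832280711
0.0 [0.0015, 0.0, 0.0005, 0.0106]
0.02 [0.0034, 0.0024, 0.0005, 0.0306]
0.04 [0.0053, 0.0048, 0.0005, 0.0506]
```

Request:
play_rows(
  steps=[0.001,0.0008,0,0.01,0.0012,0.0014,0,0.012],
)

```text
time: 7.78
tool_pos: [0.4439, -0.3281, 0.0825]
tcp_rot: [2.226, 2.217, -0.0]
wrist_force: [-1.5, -0.3, 4.4]
width: -0.001
grip_force: 2.2
```

Request:
play_rows(
  steps=[0.0005,0.0006,0,0.005,0.001,0.0014,0,0.012],
)

```text
time: 8.02
tool_pos: [0.4453, -0.3271, 0.0825]
tcp_rot: [-2.24, -2.203, 0.0]
wrist_force: [-3.3, 0.9, 5.7]
width: -0.002
grip_force: 2.9
```

Request:
play_rows(
  steps=[0.0005,0.0006,0,0.005,0.001,0.0014,0,0.012],
)

```text
time: 8.28
tool_pos: [0.4467, -0.326, 0.0825]
tcp_rot: [-2.253, -2.19, 0.0]
wrist_force: [-2.9, 0.2, 5.4]
width: 0.0
grip_force: 3.0
```

```bash
python3 plan.py 0,.02,.04 .1155;  python3 - <<'E'
from h import *; from workcell import bot
import cv2
c=bot.read_camera("top"); cv2.imwrite("pics/t4.png",cv2.resize(c["pixels"][135:265,215:375],None,fx=5,fy=5,interpolation=cv2.INTER_CUBIC)[:600])
E
```

```text
8.275 [ 0.4467 -0.326   0.0825] a 0.1808 in plate [-0.1     0.1141] [-2.9  0.2  5.4]
home 0.11396955832280711
0.0 [0.0014, 0.0, 0.0005, 0.0081]
0.02 [0.0034, 0.0024, 0.0005, 0.0281]
0.04 [0.0053, 0.0047, 0.0005, 0.0481]
```

View pics/t4.png

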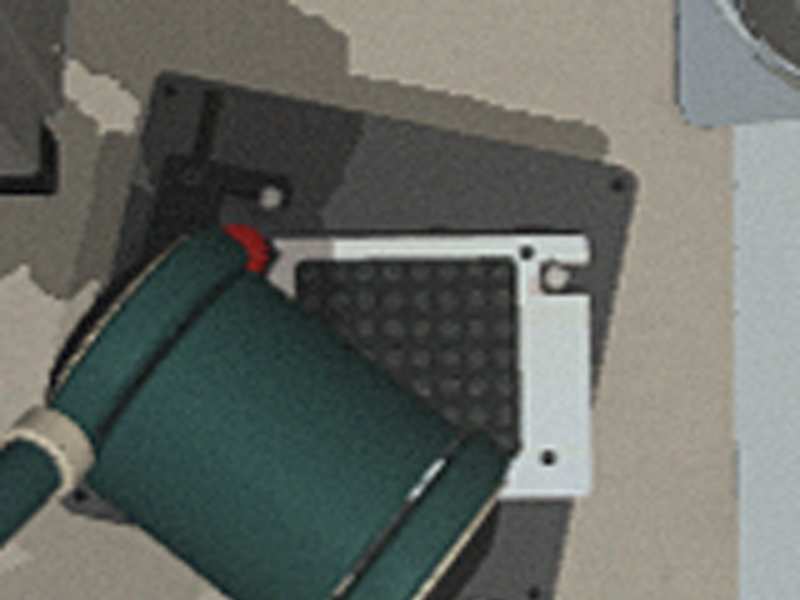

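The plate is at about 0.21 rad, bearing on the peg, with the catch starting to resist. The upward force of about 5 N is odd, so I'll locate its line of action from the measured moment.

```bash
python3 - <<'E'
from h import *; from workcell import bot
s=bot.read_state(); F,T=s["wrist_force"],s["torque"]; print(F.round(2),T.round(3),s["q"].round(3),s["joint_torque"].round(2),s["grip_force"])
r0=np.cross(F,T)/(F@F); u=F/np.linalg.norm(F)
for zo in (-.017,-.012,0,.05): # about TCP
    k=(zo-r0[2])/u[2]; print("about TCP z",zo,(r0+k*u).round(4))
E
```

```text
[-2.2  -0.76  5.2 ] [ 0.027  0.288 -0.01 ] [-0.675  0.197  2.017  0.     0.928 -0.647] [ 6.200e-01 -3.917e+01 -2.944e+01  3.200e-01 -5.600e-01  2.000e-02] 2.9347060300642624
about TCP z -0.017 [-0.0468  0.0034 -0.017 ]
about TCP z -0.012 [-0.0489  0.0026 -0.012 ]
about TCP z 0 [-0.054   0.0009  0.    ]
about TCP z 0.05 [-0.0751 -0.0065  0.05  ]
```

Request:
play_rows(
  steps=[0,-0.003,0,0,0,-0.006,0,0,0,-0.006,0.001,0,0,-0.006,0.002,0,0,-0.006,0.0025,0,0,-0.006,0.0025,0],
)

```text
time: 9.07
tool_pos: [0.4406, -0.3258, 0.0795]
tcp_rot: [-2.252, -2.19, 0.0]
wrist_force: [-0.3, 0.4, -0.1]
width: -0.006
grip_force: 0.1
```

Request:
play_rows(
  steps=[0,0.002,0,0.0,0,0.004,0,0,0,0.005,0,0,0,0.005,0,0],
)

```text
time: 9.57
tool_pos: [0.4444, -0.3255, 0.0795]
tcp_rot: [-2.25, -2.188, 0.002]
wrist_force: [-6.1, 2.2, 3.4]
width: 0.004
grip_force: 3.2
```

Request:
play_rows(
  steps=[0.0005,0.0007,0,0.0,0.001,0.0014,0,0],
)

```text
time: 9.82
tool_pos: [0.4454, -0.3248, 0.0794]
tcp_rot: [-2.249, -2.188, 0.003]
wrist_force: [-7.8, 0.7, 3.7]
width: 0.004
grip_force: 4.0
```

```bash
python3 plan.py 0,.02,.04 .1155
```

```text
9.825 [ 0.4454 -0.3248  0.0794] a 0.1924 in plate [-0.1     0.1164] [-7.8  0.7  3.7]
home 0.11396955832280711
0.0 [-0.0009, 0.0, -0.0026, -0.0027]
0.02 [0.001, 0.0023, -0.0026, 0.0173]
0.04 [0.003, 0.0047, -0.0026, 0.0373]
```

Request:
play_rows(
  steps=[0.0004,0.0005,0,0.005,0.0008,0.001,0,0.01],
)

```text
time: 10.07
tool_pos: [0.4463, -0.324, 0.0795]
tcp_rot: [-2.26, -2.177, 0.003]
wrist_force: [-8.3, -0.1, 3.8]
width: 0.0
grip_force: 4.1
```

Request:
play_rows(
  steps=[0.0004,0.0005,0,0.005,0.0008,0.001,0,0.01],
)

```text
time: 10.32
tool_pos: [0.4473, -0.3232, 0.0795]
tcp_rot: [-2.271, -2.165, 0.003]
wrist_force: [-6.9, 0.6, 3.6]
width: -0.002
grip_force: 4.2
```

Request:
play_rows(
  steps=[0.0004,0.0005,0,0.005,0.0008,0.001,0,0.01],
)

```text
time: 10.58
tool_pos: [0.4484, -0.3224, 0.0795]
tcp_rot: [-2.282, -2.154, 0.003]
wrist_force: [-7.0, 0.4, 3.8]
width: -0.0
grip_force: 4.1
```

Request:
play_rows(
  steps=[0.0003,0.0005,0,0.005,0.0006,0.001,0,0.01],
)

```text
time: 10.82
tool_pos: [0.4495, -0.3216, 0.0794]
tcp_rot: [-2.293, -2.142, 0.002]
wrist_force: [-7.7, 1.7, 3.4]
width: -0.007
grip_force: 3.9
```

Request:
play_rows(
  steps=[0.0003,0.0005,0,0.005,0.0006,0.001,0,0.01],
)

```text
time: 11.08
tool_pos: [0.4507, -0.3207, 0.0794]
tcp_rot: [-2.303, -2.13, 0.002]
wrist_force: [-6.4, 3.0, 4.8]
width: 0.005
grip_force: 3.7
```

Request:
play_rows(
  steps=[0.0003,0.0005,0,0.005,0.0006,0.001,0,0.01],
)

```text
time: 11.32
tool_pos: [0.4517, -0.32, 0.0794]
tcp_rot: [-2.314, -2.119, 0.002]
wrist_force: [-5.6, 3.1, 4.7]
width: 0.001
grip_force: 3.8
```

Request:
play_rows(
  steps=[0.0003,0.0005,0,0.005,0.0006,0.001,0,0.01],
)

```text
time: 11.58
tool_pos: [0.4535, -0.32, 0.0794]
tcp_rot: [-2.326, -2.108, 0.001]
wrist_force: [-4.8, 1.5, 1.7]
width: -0.001
grip_force: 2.8
```

```bash
python3 plan.py 0,.02,.04 .1155
```

```text
11.575 [ 0.4535 -0.32    0.0794] a 0.1251 in plate [-0.1     0.1149] [-4.8  1.5  1.7]
home 0.11396955832280711
0.0 [0.0006, -0.0, -0.0026, -0.0057]
0.02 [0.0026, 0.0023, -0.0026, 0.0143]
0.04 [0.0045, 0.0047, -0.0026, 0.0343]
```

Request:
play_rows(
  steps=[0.0004,0.0005,0,0.005,0.0008,0.001,0,0.01],
)

```text
time: 11.82
tool_pos: [0.4537, -0.3197, 0.0794]
tcp_rot: [-2.335, -2.097, 0.004]
wrist_force: [-8.6, -0.2, 3.7]
width: 0.001
grip_force: 4.6
```

Request:
play_rows(
  steps=[0.0004,0.0005,0,0.005,0.0008,0.001,0,0.01],
)

```text
time: 12.08
tool_pos: [0.4539, -0.3195, 0.0793]
tcp_rot: [-2.345, -2.085, 0.006]
wrist_force: [-11.9, -2.2, 5.2]
width: 0.003
grip_force: 6.2
```

Request:
play_rows(
  steps=[0.0004,0.0005,0,0.005,0.0008,0.001,0,0.01],
)

```text
time: 12.32
tool_pos: [0.4542, -0.3192, 0.0793]
tcp_rot: [-2.354, -2.073, 0.009]
wrist_force: [-15.0, -3.8, 5.6]
width: 0.003
grip_force: 7.7
```

```bash
python3 plan.py 0,.02,.04 .1155;  python3 - <<'E'
from h import *; from workcell import bot
import cv2
c=bot.read_camera("top"); cv2.imwrite("pics/t5.png",cv2.resize(c["pixels"][135:265,215:375],None,fx=5,fy=5,interpolation=cv2.INTER_CUBIC)[:600])
E
```

```text
12.325 [ 0.4542 -0.3192  0.0793] a 0.1198 in plate [-0.1     0.1153] [-15.   -3.8   5.6]
home 0.11396955832280711
0.0 [0.0002, -0.0, -0.0027, -0.0295]
0.02 [0.0023, 0.0023, -0.0027, -0.0095]
0.04 [0.0043, 0.0046, -0.0027, 0.0105]
```

View pics/t5.png

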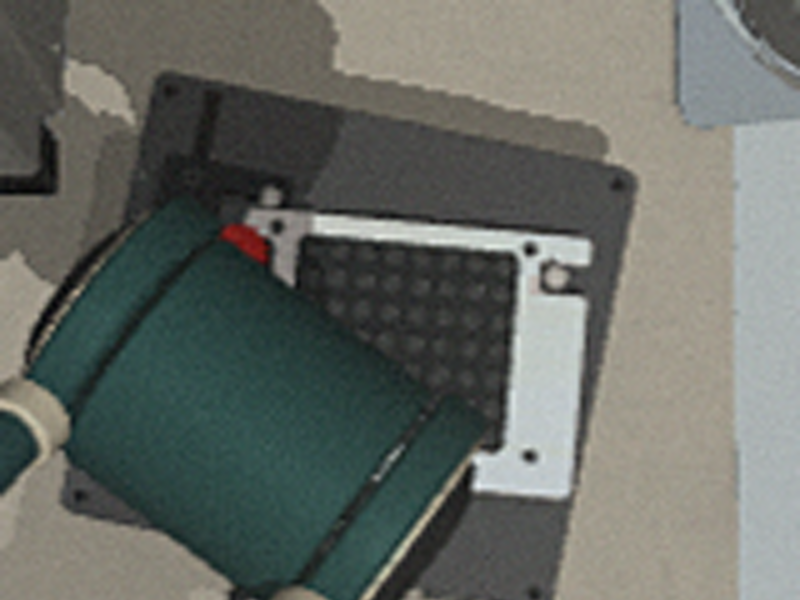

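The plate's back edge is on the stop pin at crop (270,197). Its angle is about 0.11, as predicted, and the force rises without motion, so it is home. I back off and go to the pin.

Request:
play_rows(
  steps=[-0.001,-0.002,0,0,-0.001,-0.006,0,0,-0.001,-0.014,0,0,0,-0.02,0,0,0,-0.025,-0.02,0,0,-0.025,-0.05,0,0,-0.025,-0.08,0,0,-0.025,-0.08,0],
)

```text
time: 13.38
tool_pos: [0.4347, -0.3169, 0.1629]
tcp_rot: [2.354, 2.07, 0.002]
wrist_force: [0.5, 0.6, -0.2]
width: 0.004
grip_force: 0.0
```

```bash
python3 - <<'E'
from h import *; from workcell import bot
s=bot.read_state(); p,y=cmd0(bot); print(s["time"],p,y,s["wrist_force"].round(1))
L=place(V[:3],[[.037+V[3],.055,.150]])[0]; print(L,row(p,y,L,y))
E
```

```text
13.375 [ 0.4347475  -0.31686963  0.16294632] -0.12796401710878316 [ 0.5  0.6 -0.2]
[ 0.55001945 -0.3019624   0.15      ] [0.0295, 0.1124, 0.0129, -0.0]
```

Request:
play_rows(
  steps=[0.01,0.04,0,0,0.02,0.08,0,0,0.0295,0.1124,0.004,0,0.0295,0.1124,0.012,0,0.0295,0.1124,0.02,0,0.0295,0.1124,0.026,0,0.0295,0.1124,0.026,0],
)

```text
time: 14.25
tool_pos: [0.5469, -0.3005, 0.1329]
tcp_rot: [-2.359, -2.073, 0.001]
wrist_force: [-0.8, 0.2, 0.0]
width: 0.0
grip_force: 0.0
```

Request:
play_rows(
  steps=[0,0,0.003,0,0,0,0.006,0,0,0,0.006,0],
)

```text
time: 14.62
tool_pos: [0.5482, -0.3008, 0.128]
tcp_rot: [2.359, 2.074, 0.0]
wrist_force: [0.6, -0.7, 1.9]
width: 0.003
grip_force: 0.6
```

Request:
play_rows(
  steps=[0,0,0.001,0,0,0,0.002,0,0,0,0.002,0],
)

```text
time: 15.0
tool_pos: [0.5483, -0.3007, 0.1259]
tcp_rot: [2.359, 2.075, 0.0]
wrist_force: [-0.6, -0.6, 2.1]
width: 0.001
grip_force: 1.1
```

Request:
play_rows(
  steps=[0,0,0.001,0,0,0,0.002,0,0,0,0.002,0],
)

```text
time: 15.38
tool_pos: [0.5483, -0.3005, 0.1237]
tcp_rot: [2.359, 2.075, 0.0]
wrist_force: [0.9, -1.0, 0.6]
width: 0.003
grip_force: 0.9
```

Request:
play_rows(
  steps=[0,0,0.001,0,0,0,0.002,0,0,0,0.002,0],
)

```text
time: 15.75
tool_pos: [0.5483, -0.3006, 0.123]
tcp_rot: [2.359, 2.075, 0.0]
wrist_force: [-2.2, 0.3, 8.1]
width: -0.002
grip_force: 4.0
```

Request:
play_rows(
  steps=[0,0,0.001,0,0,0,0.0015,0,0,0,0.0015,0],
)

```text
time: 16.12
tool_pos: [0.5485, -0.3006, 0.123]
tcp_rot: [2.358, 2.074, 0.001]
wrist_force: [-5.0, 1.5, 13.8]
width: -0.001
grip_force: 7.3
```

The pin hit a hard stop at exactly 10 mm of travel. I retract and check.

Request:
play_rows(
  steps=[0,0,-0.01,0,0,0,-0.04,0,0,0,-0.08,0,0,-0.05,-0.11,0,0,-0.1,-0.12,0,0.0,-0.14,-0.12,0,0,-0.14,-0.12,0],
)

```text
time: 17.0
tool_pos: [0.4069, -0.2818, 0.2398]
tcp_rot: [-2.36, -2.072, 0.0]
wrist_force: [-0.8, 0.3, 0.8]
width: -0.0
grip_force: 0.0
```

```bash
python3 - <<'E'
from h import *; from workcell import bot
import cv2
c=bot.read_camera("side"); d=bot.read_camera("top")
cv2.imwrite("pics/e.png",np.hstack([cv2.resize(c["pixels"][160:280,200:340],(400,343)),cv2.resize(d["pixels"][135:265,215:375],(400,325))[:325] if 0 else cv2.resize(d["pixels"][135:265,215:375],(400,343))]))
print(bot.read_state()["wrist_force"],bot.read_state()["time"])
E
```

```text
[ 0.85881995  0.31475211 -0.20126765] 17.1
```

View pics/e.png

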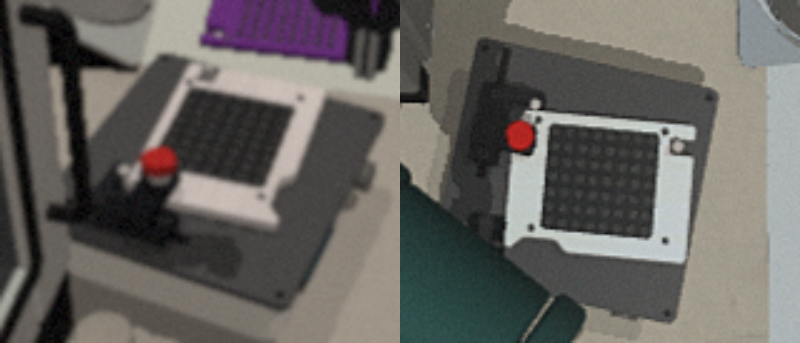

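The plate is against the stop pin, the notch is on the peg, and the red pin is down with the arm clear. I hand the job in.

```bash
python3 -c "
from workcell import bot
print(bot.finish_job())"
```

```text
the job is handed in; nothing more can be done
None
```

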